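# Lock the cam-arm coolant coupler on the RF bench

## Task

Two upright coolant couplers stand on the electronics bench, each with two brass cam arms sticking out to its sides. Lock the one that has the blue adapter plugged into its mouth: swing its two arms down together, not one after the other, until both hang straight down flat against the coupler, then let go. Leave the empty coupler alone.

Things in the scene. Friction and masses are not known exactly. Their poses are not given: they have to be found in the camera images.
- port_mid (a point): coupler to lock: upright aluminium coupler on a copper pipe, fixed to the bench, blue adapter in its mouth. Point on its centre line midway between the arm pivots, 140 mm above the bench; z up, arms stick out along +y and -y. Body 37 mm across (mouth collar 43); adapter's flat top 18 mm above the point. Locked: 56 mm wide along y, arm tips 60 mm below the point.
- cam_left (a joint): +y side brass cam arm of the coupler at port_mid: flat bar 16 mm wide, 8 thick, 60 long from its pivot, which lies 24 mm from port_mid along +y. Value in rad: 0 = sticking out level along +y, negative = tip raised, 1.57 = stop, hanging straight down on the coupler (locked). Hinge friction only (3 N at mid-length swings it), no spring: it stays where left. Starts at -0.35 to 0.15.
- cam_right (a joint): -y side brass cam arm of the coupler at port_mid: flat bar 16 mm wide, 8 thick, 60 long from its pivot, which lies 24 mm from port_mid along -y. Value in rad: 0 = sticking out level along -y, negative = tip raised, 1.57 = stop, hanging straight down on the coupler (locked). Hinge friction only (3 N at mid-length swings it), no spring: it stays where left. Starts at -0.35 to 0.15.
- spare_port: bystander, not to be touched: an equal coupler without adapter, mouth empty and dark, its two brass arms also sticking out along its +y and -y, to 84 mm from its centre, tips up to 170 mm above the bench. Fixed; origin at the centre of its foot on the bench, z up. At least 250 mm from the other, centre to centre.

How it is judged:
At the end, for the whole second after the job is handed in: Both arms of the coupler with the blue adapter hang within about 10 degrees of straight down (joint values above 1.39 rad) and at rest (value of joint each of cam_left, cam_right above 1.39 rad and velocity of joint cam_left between -0.1 and 0.1 rad/s and velocity of joint cam_right between -0.1 and 0.1 rad/s); the robot touches nothing.
It fails at once if one arm is locked down (above 1.3 rad) while the other still sticks out (below 0.4 rad): they must go down together ((value of joint cam_left above 1.3 rad and value of joint cam_right below 0.4 rad) or (value of joint cam_right above 1.3 rad and value of joint cam_left below 0.4 rad)).
It fails at once if the robot touches the empty coupler or its arms with more than 1.5 N (contact force between spare_port and the fingers above 1.5 N or contact force between spare_port and the arm above 1.5 N).
It also fails if it takes over 32 s, if anything falls off the work surface, if the arm or the gripper's body presses on something with over 40 N, if the wrist force passes 120 N, or if a joint passes its speed limit or range.

## Robot

A 6-joint arm with a two-finger parallel gripper is mounted at the origin on the work surface. World frame = base frame: x ahead of the robot, y to its left, z up, the work surface at z = 0. Lengths are in m, angles in rad, forces in N, time in s.
With the tool pointing down it reaches from about 0.3 to 0.85 m from the base axis. Payload 4.2 kg.
Tool frame: the origin (TCP) lies on the mounting face of the last link; the fingertips stand 191 mm ahead of it and the grasp point (between the pads) lies 172 mm ahead of it; z points along the fingers, y is the line along which they close (so a half turn about z gives the same grasp; the last joint's range is limited). The gripper opens to 91 mm and grips with 3 to 60 N. Pads are 32 mm wide; open, the fingers measure 118 mm over their backs; the gripper's body (76 mm by 178 mm) begins 60 mm behind the grasp point.
Start: joints at [-1.194, 0.32, 1.565, -0, 1.257, -0.02], TCP at [0.222, -0.53, 0.405] pointing down, gripper open.
Joint ranges: [-3.11, 3.11], [-0.84, 2.01], [0.21, 2.61], [-1.34, 4.49], [0.05, 2.63], [-2.56, 2.56]. Speed limits (rad/s): [2.57, 2.57, 3.14, 3.14, 3.14, 3.14].

## Interface

Orientations are given as a 3x3 rotation matrix whose columns are the frame's x, y, z axes.
In Python, from station import read_state, camera, job_done, trace, tip_of gives the robot as it stands.
- The arm moves only by the shell command python3 -m handwheel 'ROWS' [OPENING] [FORCE]. ROWS is JSON, one flat list of numbers, 4 for each row, row after row: the shift along the tool's x, y, z in mm, then the turn about the tool's z in rad. In form: [tx, ty, tz, spin, tx, ty, tz, spin, ...]. A call has 1 to 8 rows; each row shifts and turns the commanded pose from where the row before left it, along the tool's axes as they then stand; what a row does not reach is not made up. A row lasts 1/8 s, in which the tool goes at most 62.5 mm and 10.7 degrees, less where a joint would pass 70% of its speed; a pose out of reach is approached as far as the arm can. A call with a gripper value outside its range is refused whole. OPENING is the closure, from 0 (fully open) to 1 (shut), set as the call begins (- or left out, the last holds). The fingers move at their own pace and stop on an object; FORCE is the grip in N (left out, the last holds). Time passes only in rows, so rows that do not move let the fingers close. It gives the time, the measured TCP pose, the force, the opening and the grip force at its end, in the units of the state.
- read_state(): the state, without advancing time (a new reading comes with each control period).
- camera(name): name is "scene" or "top"; returns a dict with "img" (400x640x3 uint8, blue, green, red), "camera_matrix" (3x3 intrinsics, pixels), "dist_coeffs" ([k1, k2, p1, p2, k3] as OpenCV has them; the pictures are not rectified), "world_from_camera" (4x4, takes a point from camera to world coordinates). Camera axes: x right, y down, z forward; pixel columns grow to the right and rows downward; lengths in m; the calibration is good to about 2 mm. A picture is of the moment at which its call begins. There is no depth.
- job_done(): hands the job in; it is judged then, once.
Trained networks look in a picture, given as the dict that the camera call returned (one of the last four; its "shot" number tells which), for a name from the list of things; names that differ only in an ending like _2 or _b are one class to them, and where a whole thing is asked for, a point or a joint stands for the part that bears it (a point fixed in the world has none). Each returns a list of dicts, best first, with "score" (0 to 1); they miss things now and then, are a little off and sometimes report something else, mostly with a low value. They report only what shows in the picture. A call takes as long as a camera call.
- trace(query, picture): "mask" (400x640 bool, what is visible of it).
- tip_of(query, picture): "location" ([x, y, z] in m, in world coordinates, good to about 4 mm: a listed point, or the origin of a listed thing).
The state is a dict: "clock": time; "joint_positions": joint angles; "qd": joint speeds; "tau": joint torques, N m; "ee_pos": TCP position; "tool_rot": TCP orientation; "force": force on the tool from outside, world axes, zero at the start; "moment": the same for the moment, N m; "opening": finger opening in m; "grip_force": force on a finger pad.
Only numpy, scipy, OpenCV 4.12 (cv2) and the standard library are available. Lean on these libraries where they do the work, as an engineer would, in place of code of your own. Each camera call takes 0.05 s, during which the arm holds its last target. There are 200 camera calls.

## Working session

There is one attempt and no reset: what is moved stays moved. The work goes in short steps, Python scripts to look and compute and a shell command to move; the robot and the scene stay as the last step left them, time stands still between calls to the robot, and variables do not carry over. Pictures are saved under pics/ and viewed, at most 10 in all, crops included, and the job is handed in when it is done.

```bash
mkdir -p pics
python3 - <<'E'
from station import *
import cv2,numpy as np
s=read_state();print(s)
for n in("scene","top"):
    p=camera(n);cv2.imwrite(f"pics/{n}1.png",p["img"])
    print(n,np.round(p["world_from_camera"],3).tolist(),p["camera_matrix"].tolist() if hasattr(p["camera_matrix"],'tolist') else p["camera_matrix"])
    for q in("port_mid","spare_port"):
        print(q,[(np.round(d["location"],4),round(d["score"],2)) for d in tip_of(q,p)])
E
```

```text
{'clock': 0.0, 'joint_positions': array([-1.19400994e+00,  3.20285379e-01,  1.56567248e+00,  8.55481723e-06,
        1.25742442e+00, -1.99939790e-02]), 'qd': array([-6.35174337e-04,  1.67334997e-03, -3.87455913e-04, -1.69631014e-03,
        3.24114188e-04,  7.32766490e-05]), 'tau': array([ 1.72105476e-03, -4.12457085e+01, -2.31974190e+01,  7.26512633e-02,
        4.58528416e-02, -1.59684532e-04]), 'ee_pos': array([ 0.22215041, -0.53016488,  0.40392628]), 'tool_rot': array([[ 9.22311037e-01,  3.86447833e-01, -6.50897571e-04],
       [ 3.86448378e-01, -9.22309531e-01,  1.66708205e-03],
       [ 4.39112119e-05, -1.78910649e-03, -9.99998399e-01]]), 'force': array([-0.67508427, -0.41368751,  0.49281233]), 'moment': array([-0.02450885,  0.0286601 ,  0.03796107]), 'grip_force': 0.0, 'opening': 0.09115003603342331}
scene [[-0.811, 0.451, -0.373, 0.81], [0.585, 0.61, -0.534, 0.375], [-0.013, -0.652, -0.758, 0.609], [0.0, 0.0, 0.0, 1.0]] [[445.4604032367715, 0.0, 316.448850132749], [0.0, 445.4604032367715, 195.8524941233793], [0.0, 0.0, 1.0]]
port_mid [(array([0.4818, 0.1544, 0.1398]), 0.58)]
spare_port [(array([ 0.5946, -0.1975,  0.0032]), 0.89)]
top [[0.003, -0.997, 0.074, 0.486], [-1.0, -0.002, 0.018, -0.024], [-0.018, -0.074, -0.997, 0.951], [0.0, 0.0, 0.0, 1.0]] [[473.4907721720299, 0.0, 314.08294544746434], [0.0, 473.4907721720299, 199.77771685760004], [0.0, 0.0, 1.0]]
port_mid [(array([0.4776, 0.1539, 0.1371]), 0.76)]
spare_port [(array([ 0.5981, -0.2002, -0.0027]), 0.82)]
```

View pics/scene1.png

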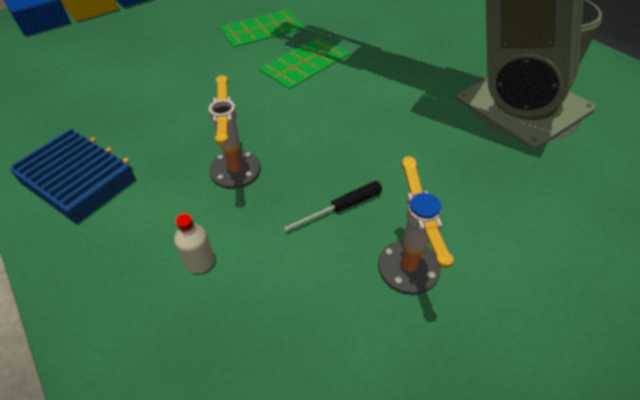

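View pics/top1.png

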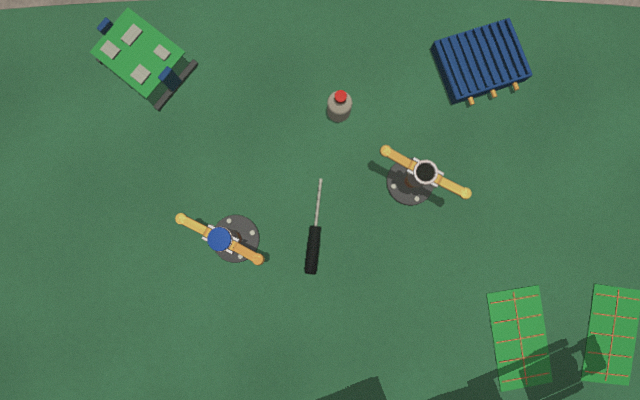

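The top view shows the blue adapter at about (219,239), with arm tips at (181,218) and (260,260). The empty coupler is at (425,172), well away. In the scene view the blue coupler is at (425,205), with tips at (409,161) and (446,260). Next I'll triangulate the tips and the adapter top.

```bash
cat > h.py <<'E'
import numpy as np,cv2
from station import *
def ray(p,uv):
    n=cv2.undistortPoints(np.float64([[uv]]),np.array(p["camera_matrix"]),np.array(p["dist_coeffs"]))[0,0]
    T=np.array(p["world_from_camera"]);d=T[:3,:3]@[n[0],n[1],1];return T[:3,3],d/np.linalg.norm(d)
def tri(a,b):
    A=0;B=0;P=[]
    for o,d in(a,b):
        M=np.eye(3)-np.outer(d,d);A=A+M;B=B+M@o
    x=np.linalg.solve(A,B);return x,[np.linalg.norm((np.eye(3)-np.outer(d,d))@(x-o)) for o,d in(a,b)]
def blue(img,lo,hi):
    h=cv2.cvtColor(img,cv2.COLOR_BGR2HSV);m=cv2.inRange(h,(105,150,60),(125,255,255))
    r=np.zeros_like(m);r[lo[1]:hi[1],lo[0]:hi[0]]=1;y,x=np.nonzero(m*r);return x.mean(),y.mean(),len(x)
E
python3 - <<'E'
from h import *
s=camera("scene");t=camera("top")
for a,b in(((410,161),(260,260)),((446,261),(181,218))):print(tri(ray(s,a),ray(t,b)))
bs=blue(s["img"],(400,180),(450,225));bt=blue(t["img"],(200,220),(240,260));print(bs,bt)
print(tri(ray(s,bs[:2]),ray(t,bt[:2])))
for n,p in(("s",s),("t",t)):
  print(n,[(np.round(d["location"],4)) for d in tip_of("port_mid",p)])
  for q in("cam_left","cam_right"):
    for d in trace(q,p):
        y,x=np.nonzero(d["mask"]);print(n,q,round(d["score"],2),len(x),x.mean().round(1),y.mean().round(1),x.min(),x.max(),y.min(),y.max())
o,d=ray(t,bt[:2]);print(o+d*(.158-o[2])/d[2])
o,d=ray(s,bs[:2]);print(o+d*(.155-o[2])/d[2])
E
```

```text
(array([0.44263084, 0.08172715, 0.15684733]), [np.float64(0.001057808045753324), np.float64(0.001057808045753326)])
(array([0.51323965, 0.22305914, 0.13901296]), [np.float64(0.0008209849370182391), np.float64(0.0008209849370182739)])
(np.float64(425.2800718132855), np.float64(204.92639138240574), 557) (np.float64(218.6925), np.float64(239.0725), 400)
(array([0.4784294 , 0.15179638, 0.15247037]), [np.float64(0.0007702287818939321), np.float64(0.0007702287818939298)])
s [array([0.4815, 0.1556, 0.1378])]
s cam_left 0.83 705 437.3 244.2 423 452 220 268
s cam_right 0.97 402 411.5 175.1 402 421 157 193
t [array([0.4755, 0.1544, 0.1407])]
t cam_left 0.88 360 191.6 223.7 175 209 212 235
t cam_right 0.86 381 247.4 253.1 230 264 241 265
[0.47794931 0.15114187 0.158     ]
[0.48089079 0.15255633 0.155     ]
```

```bash
python3 -m handwheel '[0,0,-30,0, 0,0,-30,0]' 0 10
```

```text
clock: 0.95
ee_pos: [0.2222, -0.5303, 0.4652]
tool_rot: [[0.922, 0.386, -0.0], [0.386, -0.922, 0.001], [0.0, -0.001, -1.0]]
force: [-0.3, -0.4, -0.8]
opening: 0.091
grip_force: 0.0
```

```bash
python3 -m handwheel '[31,-33,0,0,31,-33,0,0,31,-33,0,0,31,-33,0,0,31,-33,0,0,31,-33,0,0,31,-33,0,0,31,-33,0,0]' && python3 -m handwheel '[31,-33,0,0,31,-33,0,0,31,-33,0,0,31,-33,0,0,31,-33,0,0,31,-33,0,0,31,-33,0,0,0,0,0,0]'; python3 -c "
from station import *;print(read_state()['joint_positions'])"
```

```text
clock: 1.95
ee_pos: [0.3491, -0.1896, 0.465]
tool_rot: [[0.922, 0.386, 0.001], [0.386, -0.922, -0.0], [0.001, 0.001, -1.0]]
force: [0.1, 0.3, 0.0]
opening: 0.0914
grip_force: 0.0
clock: 2.95
ee_pos: [0.4605, 0.1081, 0.4644]
tool_rot: [[0.921, 0.39, -0.0], [0.39, -0.921, 0.0], [0.0, -0.0, -1.0]]
force: [-0.8, -1.1, 0.1]
opening: 0.0911
grip_force: 0.0
[2.06140680e-01 1.22331683e-01 1.67543890e+00 4.04204770e-04
 1.34382696e+00 1.37609944e+00]
```

```bash
python3 -m handwheel '[0,0,0,-0.175,0,0,0,-0.175,0,0,0,-0.175,0,0,0,-0.175,0,0,0,-0.175,0,0,0,-0.175,0,0,0,-0.175,0,0,0,-0.175]' >/dev/null&& python3 -m handwheel '[0,0,0,-0.175,0,0,0,-0.175,0,0,0,-0.175,0,0,0,-0.175,0,0,0,-0.175,0,0,0,0]'
cat >> h.py <<'E'
def need(tx,ty,tz,ang):
    s=read_state();R=np.array(s["tool_rot"]);v=R.T@(np.array([tx,ty,tz])-s["ee_pos"])*1000
    print("tool mm",v.round(1),"spin",-(np.radians(ang)-np.arctan2(R[1,1],R[0,1])).round(3),s["joint_positions"].round(2))
E
python3 -c "
from h import *;need(.4785,.1525,.375,63.4)"
```

```text
clock: 4.7
ee_pos: [0.4595, 0.1051, 0.4649]
tool_rot: [[-0.89, 0.455, 0.0], [0.455, 0.89, -0.0], [-0.0, -0.0, -1.0]]
force: [0.0, 0.6, -0.8]
opening: 0.0911
grip_force: 0.0
tool mm [ 4.7 50.9 89.8] spin -0.009 [ 0.2   0.12  1.68 -0.    1.34 -0.9 ]
```

```bash
python3 -m handwheel '[5,25,0,-0.01,0,26,0,0,0,0,30,0,0,0,30,0,0,0,30,0,0,0,0,0]'
python3 - <<'E'
from h import *
need(.4785,.1525,.375,63.4)
s=camera("scene");t=camera("top")
cv2.imwrite("pics/c2.png",np.hstack([cv2.resize(s["img"][80:320,300:540],(400,400)),cv2.resize(t["img"][140:340,120:320],(400,400))]))
E
```

```text
clock: 5.45
ee_pos: [0.4775, 0.1532, 0.3729]
tool_rot: [[-0.895, 0.446, -0.005], [0.446, 0.895, -0.002], [0.004, -0.004, -1.0]]
force: [0.0, 0.2, 0.6]
opening: 0.0912
grip_force: 0.0
tool mm [-1.2 -0.2 -2.1] spin 0.002 [ 0.29  0.23  1.78 -0.    1.14 -0.82]
```

View pics/c2.png

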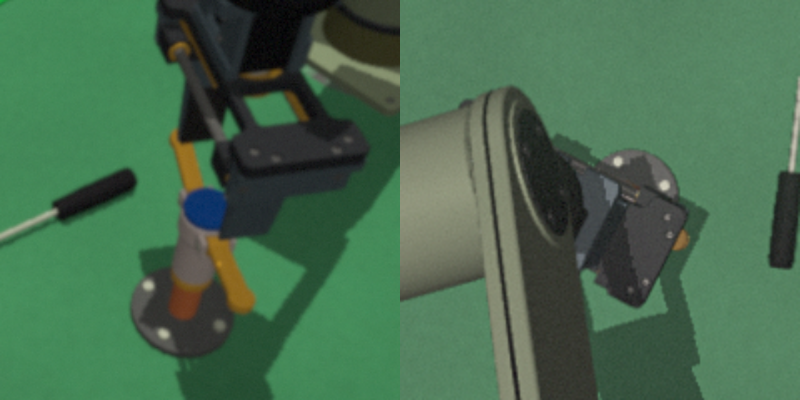

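The left crop shows the fingers straddling the blue cap at (207,210), above the two arms, with the closing line along the arms. I'll descend slowly.

```bash
for i in 1; do python3 -m handwheel '[0,0,6,0,0,0,6,0,0,0,6,0,0,0,6,0,0,0,6,0,0,0,6,0,0,0,6,0,0,0,6,0]' ; done; python3 -m handwheel '[0,0,5,0,0,0,5,0,0,0,5,0,0,0,5,0,0,0,5,0,0,0,5,0,0,0,5,0,0,0,0,0]'
python3 - <<'E'
from h import *
need(.4785,.1525,.279,63.4)
s=camera("scene")
cv2.imwrite("pics/c3.png",cv2.resize(s["img"][80:320,300:540],(500,500)))
E
```

```text
clock: 6.55
ee_pos: [0.4783, 0.1538, 0.3274]
tool_rot: [[-0.896, 0.444, 0.001], [0.444, 0.896, 0.0], [-0.001, 0.001, -1.0]]
force: [-2.6, -0.4, 8.7]
opening: 0.0914
grip_force: 3.8
clock: 7.55
ee_pos: [0.4782, 0.1538, 0.2911]
tool_rot: [[-0.896, 0.444, -0.001], [0.444, 0.896, -0.0], [0.0, -0.0, -1.0]]
force: [1.4, 0.6, -0.7]
opening: 0.0912
grip_force: 0.5
tool mm [-0.9 -1.  12.1] spin 0.004 [ 0.29  0.31  1.89  0.    0.94 -0.82]
```

View pics/c3.png

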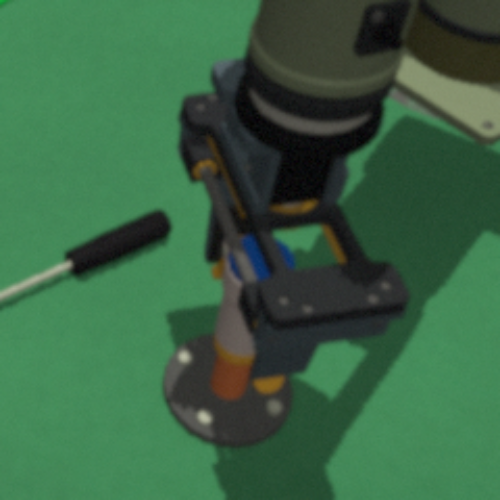

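In the picture both arm tips, at (215,270) and (265,383), have been pushed down inside the fingers. I'll go 10 mm lower and then squeeze.

```bash
python3 -m handwheel '[-1,-1,5,0,0,0,5,0,0,0,0,0]'; python3 -m handwheel '[0,0,0,0,0,0,0,0,0,0,0,0,0,0,0,0,0,0,0,0,0,0,0,0,0,0,0,0,0,0,0,0]' 0.5 12;python3 -m handwheel '[0,0,0,0,0,0,0,0,0,0,0,0,0,0,0,0]'
```

```text
clock: 7.98
ee_pos: [0.4785, 0.1523, 0.2811]
tool_rot: [[-0.896, 0.444, -0.001], [0.444, 0.896, -0.0], [0.001, -0.001, -1.0]]
force: [-0.1, -0.6, 0.4]
opening: 0.0912
grip_force: 0.4
clock: 8.98
ee_pos: [0.4787, 0.1529, 0.2815]
tool_rot: [[-0.896, 0.444, 0.0], [0.444, 0.896, 0.001], [0.0, 0.001, -1.0]]
force: [0.8, 5.3, -6.5]
opening: 0.0561
grip_force: 12.0
clock: 9.48
ee_pos: [0.4787, 0.1529, 0.2814]
tool_rot: [[-0.896, 0.444, 0.0], [0.444, 0.896, 0.001], [0.0, 0.001, -1.0]]
force: [0.5, 5.4, -6.8]
opening: 0.056
grip_force: 12.0
```

The opening reads 56.0 mm, which is the locked width. I'll open, retreat straight up and check.

```bash
python3 -m handwheel '[0,0,0,0,0,0,0,0,0,0,0,0,0,0,0,0,0,0,0,0,0,0,0,0,0,0,0,0,0,0,0,0]' 0; python3 -m handwheel '[0,0,-15,0,0,0,-25,0,0,0,-25,0,0,0,-25,0,0,0,-25,0,0,0,-25,0,0,0,-25,0,0,0,0,0]'; python3 -m handwheel '[0,0,0,0,0,0,0,0]';python3 - <<'E'
from h import *
s=camera("scene")
cv2.imwrite("pics/c4.png",cv2.resize(s["img"][80:320,300:540],(500,500)))
E
```

```text
clock: 10.48
ee_pos: [0.4786, 0.1524, 0.2817]
tool_rot: [[-0.896, 0.444, 0.0], [0.444, 0.896, -0.0], [-0.0, -0.0, -1.0]]
force: [0.5, -0.7, 0.7]
opening: 0.0912
grip_force: 0.0
clock: 11.48
ee_pos: [0.4787, 0.1525, 0.4494]
tool_rot: [[-0.896, 0.444, 0.005], [0.444, 0.896, 0.001], [-0.004, 0.004, -1.0]]
force: [-0.3, -0.1, -0.0]
opening: 0.0914
grip_force: 0.0
clock: 11.72
ee_pos: [0.4784, 0.1524, 0.4456]
tool_rot: [[-0.896, 0.444, -0.002], [0.444, 0.896, -0.001], [0.002, -0.002, -1.0]]
force: [-0.2, 0.5, -0.5]
opening: 0.0912
grip_force: 0.0
```

View pics/c4.png

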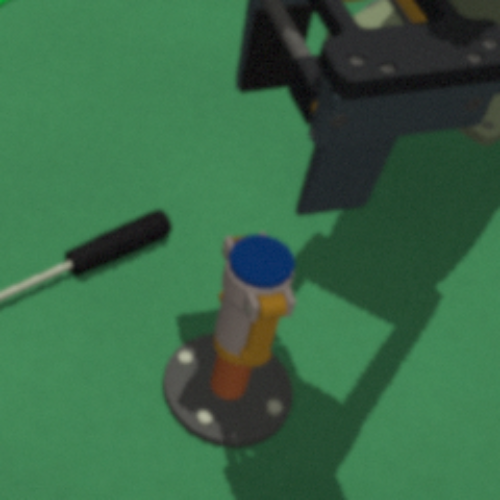

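The near arm hangs flat against the coupler at (262,330). The far one is hidden behind the body, with nothing sticking out, and the gripper is clear above. I'll hand the job in.

```bash
python3 -c "
from station import *;print(job_done())"
```

```text
the job is handed in; nothing more can be done
None
```

I pressed both cam arms of the blue-adapter coupler down together to the 56 mm locked width and let go at about 12 s. The last picture shows the near arm flat and nothing sticking out on the hidden far side. The empty coupler was left alone, and the job is handed in; no verdict was returned.

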